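# Sound a bottle and fit the pump that suits its depth

## Robot

A 6-joint arm with a two-finger parallel gripper is mounted at the origin on the work surface. World frame = base frame: x ahead of the robot, y to its left, z up, the work surface at z = 0. Lengths are in m, angles in degrees, forces in N, time in s.
With the tool pointing down it reaches from about 0.325 to 0.775 m from the base axis. Payload 5.5 kg.
Tool frame: the origin (TCP) lies on the centre line of the jaws, within the pads' length; the fingertips stand 17 mm ahead of it and the grasp point (between the pads) lies 2 mm behind it; z points along the fingers, y is the line along which they close (so a half turn about z gives the same grasp; the last joint's range is limited). The gripper opens to 88 mm and grips with 3 to 60 N. Pads are 20 mm wide; open, the fingers measure 115 mm over their backs; the gripper's body (75 mm by 178 mm) begins 61 mm behind the grasp point.
Start: joints at [65.277, 5.22, 70.514, -0, 104.267, -3.249], TCP at [0.22, 0.558, 0.24] pointing down, gripper open.
Joint ranges: [-164.24, 164.24], [-49.07, 125.15], [9.68, 141.18], [-86.29, 266.29], [3.28, 154.24], [-151.56, 151.56]. Speed limits (degrees/s): [147.25, 147.25, 172.46, 180, 180, 180].

## Interface

Orientations are given as [roll, pitch, yaw] about the fixed x, y, z axes, in that order (R = Rz(yaw) Ry(pitch) Rx(roll)).
In Python, from plant import manip, cams, models gives the robot as it stands.
- The arm moves only by the tool arm_command, never from a script. Its argument "increments" is text: rows parted by semicolons, each of 6 numbers parted by spaces: the shift along the tool's x, y, z each as a share of 0.3 m, from -1 to 1, then the turn, a rotation vector about the tool's x, y, z each as a share of 90 degrees, from -1 to 1. In form: dx dy dz wx wy wz; .... A call has 1 to 20 rows; each row is the pose to reach, as a shift and turn from the pose commanded when the call began, along the tool's axes at that moment; what a row does not reach only later rows make up. A row lasts 1/10 s, in which the tool goes at most 50 mm and 8.59 degrees, less where a joint would pass 70% of its speed; a pose out of reach is approached as far as the arm can. A call with a number of a shift or a turn outside -1 to 1 is refused whole. A call with a gripper value outside its range is refused whole. "fingers" is the opening, from -1 (shut) to 1 (fully open), set as the call begins (left out, the last holds). The fingers move at their own pace and stop on an object; "squeeze" is the grip in N (left out, the last holds). Time passes only in rows, so rows that repeat a pose let the fingers close. It gives the time, the measured TCP pose, the force, the opening and the grip force at its end, in the units of the state.
- manip.sense(): the state, without advancing time (a new reading comes with each control period).
- cams.get_image(name): name is "scene" or "top"; returns a dict with "image" (480x640x3 uint8, blue, green, red), "z_map" (480x640 float32, m along the optical axis (not along the pixel's ray), 0 where there is no reading), "intrinsics" (3x3 intrinsics, pixels), "cam_to_world" (4x4, takes a point from camera to world coordinates). Camera axes: x right, y down, z forward; pixel columns grow to the right and rows downward; lengths in m; the calibration is good to about 2 mm. A picture is of the moment at which its call begins.
- manip.sign_off(): hands the job in; it is judged then, once.
Trained networks look in a picture, given as the dict that the camera call returned (one of the last four; its "shot" number tells which), for a name from the list of things; names that differ only in an ending like _2 or _b are one class to them, and where a whole thing is asked for, a point or a joint stands for the part that bears it (a point fixed in the world has none). Each returns a list of dicts, best first, with "conf" (0 to 1); they miss things now and then, are a little off and sometimes report something else, mostly with a low value. They report only what shows in the picture. A call takes as long as a camera call. They do not tell look-alikes from the thing itself.
- models.regions_of(target, picture): "region" (480x640 bool, what is visible of it) and "xy" ([column, row] in pixels, amid what is visible of it).
The state is a dict: "time": time; "joint_pos": joint angles; "joint_velocities": joint speeds; "tau": joint torques, N m; "tool_pos": TCP position; "ee_rot": TCP orientation; "contact_force": force on the tool from outside, world axes, zero at the start; "wrist_torque": the same for the moment, N m; "opening": finger opening in m; "finger_force": force on a finger pad.
Only numpy, scipy, OpenCV 4.12 (cv2) and the standard library are available. Lean on these libraries where they do the work, as an engineer would, in place of code of your own. Each camera call takes 0.05 s, during which the arm holds its last target. There are 200 camera calls.

## Task

Gently lower the held depth rod into the bottle on the cork mat until it touches the bottom, so that you learn how deep the bottle is inside, and put the rod back in its stand. Then take the pump with the longest tube that fits that depth, stand it in the bottle with its collar home on the neck, and press its head fully down. Leave the bottle standing on the mat, the other pumps in the rack and everything else where it is.

Things in the scene. Friction and masses are not known exactly. Their poses are not given: they have to be found in the camera images.
- mat: square cork mat, 160 x 160 mm, 4 mm thick, lying flat on the table and fixed; origin at the centre of its underside. One bottle stands on it.
- bottle_a: grey opaque bottle with a paper label, 64 mm wide, 110 mm tall, neck 34 mm wide from 88 mm up, loose, about 0.35 kg. Origin: centre of its underside, z up. A straight round bore 24 mm wide leads from the mouth (110 mm up) to a closed floor. The three bottles look alike, but are 55, 73 and 91 mm deep inside (mouth to floor). One stands on the mat (to be worked on), two in the carton; which one changes.
- bottle_b: grey opaque bottle with a paper label, 64 mm wide, 110 mm tall, neck 34 mm wide from 88 mm up, loose, about 0.35 kg. Origin: centre of its underside, z up. A straight round bore 24 mm wide leads from the mouth (110 mm up) to a closed floor. The three bottles look alike, but are 55, 73 and 91 mm deep inside (mouth to floor). One stands on the mat (to be worked on), two in the carton; which one changes.
- bottle_c: grey opaque bottle with a paper label, 64 mm wide, 110 mm tall, neck 34 mm wide from 88 mm up, loose, about 0.35 kg. Origin: centre of its underside, z up. A straight round bore 24 mm wide leads from the mouth (110 mm up) to a closed floor. The three bottles look alike, but are 55, 73 and 91 mm deep inside (mouth to floor). One stands on the mat (to be worked on), two in the carton; which one changes.
- rod_grip (a point): depth rod of pale wood with a dark round handle at its top: this point is the centre of the handle, 24 mm across and 40 mm tall. The shaft below it is 12 mm thick, 112 mm long, with dark rings every 10 mm; the whole is 152 mm long, about 60 g. z points up along the rod. It starts standing in its stand.
- rod_tip (a point): centre of the flat lower end of the depth rod, 132 mm below the handle's centre along the rod.
- stand_mouth (a point): centre of the mouth of the square hole in the rod's stand, a fixed wooden block 90 x 90 x 60 mm; this point is on its top, 60 mm above the table. The hole is 16 mm wide and 50 mm deep, the rod's end stands on its floor.
- rack: fixed plywood rack, 44 mm (x) by 260 mm (y): a board whose top is 105 mm above the origin, on two end legs, open at front and back. Three holes, 25 mm square, at y = -80, 0 and 80 mm; a pump hangs in each, spout towards the rack's y, its tube visible under the board. Origin at table level under the centre.
- pump_short_head (a point): centre of this pump's black head, the place to grip: a round button 30 mm wide, 24 mm tall, its spout towards the frame's +y (grip across x). z is up. The collar's underside is 46 mm below this point (38 mm once the head is down); between the collar's top and the button's lower face are 22 mm of thin stem (14 mm once down).
- pump_short_collar (a point): centre of the underside of the collar (black, 36 mm wide, 12 mm tall) of the pump with the short tube; the white tube, 10 mm thick, hangs straight down and ends 51 mm below this point. Under the collar is a plug, 20 mm wide, 9 mm long, that enters the bottle's mouth. 60 g in all. It starts upright in the rack, collar on the rack's top; which of the three places changes.
- head_short (a joint): how far this pump head is pressed down, in m: 0 = up (as at the start), 0.008 = fully down (locked). It slides straight down and stays where it is left; about 6 N moves it.
- pump_middle_head (a point): centre of this pump's black head, the place to grip: a round button 30 mm wide, 24 mm tall, its spout towards the frame's +y (grip across x). z is up. The collar's underside is 46 mm below this point (38 mm once the head is down); between the collar's top and the button's lower face are 22 mm of thin stem (14 mm once down).
- pump_middle_collar (a point): centre of the underside of the collar (black, 36 mm wide, 12 mm tall) of the pump with the middle tube; the white tube, 10 mm thick, hangs straight down and ends 69 mm below this point. Under the collar is a plug, 20 mm wide, 9 mm long, that enters the bottle's mouth. 60 g in all. It starts upright in the rack, collar on the rack's top; which of the three places changes.
- head_middle (a joint): how far this pump head is pressed down, in m: 0 = up (as at the start), 0.008 = fully down (locked). It slides straight down and stays where it is left; about 6 N moves it.
- pump_long_head (a point): centre of this pump's black head, the place to grip: a round button 30 mm wide, 24 mm tall, its spout towards the frame's +y (grip across x). z is up. The collar's underside is 46 mm below this point (38 mm once the head is down); between the collar's top and the button's lower face are 22 mm of thin stem (14 mm once down).
- pump_long_collar (a point): centre of the underside of the collar (black, 36 mm wide, 12 mm tall) of the pump with the long tube; the white tube, 10 mm thick, hangs straight down and ends 87 mm below this point. Under the collar is a plug, 20 mm wide, 9 mm long, that enters the bottle's mouth. 60 g in all. It starts upright in the rack, collar on the rack's top; which of the three places changes.
- head_long (a joint): how far this pump head is pressed down, in m: 0 = up (as at the start), 0.008 = fully down (locked). It slides straight down and stays where it is left; about 6 N moves it.
- carton: low open cardboard tray, 100 x 190 x 45 mm, fixed, holding the two spare bottles; origin at the centre of its underside.
- mug: white mug, 80 mm across, 85 mm tall; a bystander, origin at the centre of its underside.
- soap_box: cardboard soap box, 60 x 90 x 32 mm, lying flat; a bystander, origin at the centre of its underside.
There are look-alikes about, which are no part of the job. Of the things shaped like the part that bears stand_mouth, the wooden one is meant. What is shaped like the bottle_c but yellow is not meant.

How it is judged:
By the outcome, as a careful person would: the job done as asked, in the order asked, and still so for the second after the job is handed in, with the robot touching nothing.
It also fails if it takes over 72 s, if anything falls off the work surface, if the arm or the gripper's body presses on something with over 40 N, if the wrist force passes 120 N, or if a joint passes its speed limit or range.

## Working session

There is one attempt and no reset: what is moved stays moved. The work goes in short steps, Python scripts to look and compute and a tool call to move; the robot and the scene stay as the last step left them, time stands still between calls to the robot, and variables do not carry over. Pictures are saved under pics/ and viewed, at most 10 in all, crops included, and the job is handed in when it is done.

Besides the shell and the picture viewer there is one more tool, called after ">>>" by a JSON object that holds its "api" and its "payload". arm_command: Moves the arm, as the interface text tells. Shift numbers are shares of 0.3 m and turn numbers shares of 90 degrees, none past 1 either way. Its arguments: {"type":"object","properties":{"increments":{"type":"string"},"fingers":{"type":"number"},"squeeze":{"type":"number"}},"required":["increments"]}

```bash
mkdir -p pics; ls; cat > h.py <<'E'
import numpy as np,cv2
from plant import manip,cams,models
def cloud(p):
    z=p["z_map"];K=p["intrinsics"];T=p["cam_to_world"]
    v,u=np.mgrid[:480,:640]
    c=np.stack([(u-K[0,2])/K[0,0]*z,(v-K[1,2])/K[1,1]*z,z],-1)
    w=c@T[:3,:3].T+T[:3,3]; w[z<=0]=np.nan
    return w
E
python3 - <<'E'
from h import *
s=manip.sense(); print({k:np.round(v,3).tolist() for k,v in s.items()})
for n in ("scene","top"):
    p=cams.get_image(n); cv2.imwrite(f"pics/{n}0.png",p["image"]); np.save(n+"0.npy",cloud(p))
    print(n,np.round(p["cam_to_world"],3).tolist(),p["intrinsics"][0,0])
    W=cloud(p)
    for t in ["mat","bottle_a","rod_grip","stand_mouth","rack","pump_short_head","pump_middle_head","pump_long_head","carton","mug","soap_box"]:
        try:
            for r in models.regions_of(t,p):
                m=r["region"]&np.isfinite(W[...,0]); q=W[m]
                print(t,round(r["conf"],2),np.round(r["xy"]).tolist(),m.sum(),"lo",np.round(np.percentile(q,3,0),3).tolist(),"hi",np.round(np.percentile(q,97,0),3).tolist())
        except Exception as e: print(t,e)
E
```

```text
pics
{'time': 0.0, 'joint_pos': [65.279, 5.265, 70.582, -0.001, 104.266, -3.249], 'joint_velocities': [0.061, -0.029, 0.056, -0.041, -0.048, -0.046], 'tau': [0.002, -44.646, -40.644, 0.07, 0.029, -0.0], 'tool_pos': [0.22, 0.558, 0.238], 'ee_rot': [-179.887, -0.005, 158.527], 'contact_force': [-0.855, -0.164, 0.004], 'wrist_torque': [-0.034, 0.035, 0.032], 'finger_force': 0.0, 'opening': 0.088}
scene [[0.182, 0.635, -0.75, 1.29], [0.983, -0.101, 0.153, -0.108], [0.022, -0.766, -0.643, 0.709], [0.0, 0.0, 0.0, 1.0]] 479.18847671878643
mat 0.92 [334.0, 263.0] 2574 lo [0.424, -0.03, 0.0] hi [0.58, 0.129, 0.005]
mat 0.18 [434.0, 293.0] 1603 lo [0.671, 0.181, 0.014] hi [0.722, 0.237, 0.113]
bottle_a 0.93 [504.0, 296.0] 1313 lo [0.711, 0.3, 0.034] hi [0.762, 0.355, 0.109]
bottle_a 0.92 [487.0, 342.0] 2206 lo [0.791, 0.237, -0.0] hi [0.844, 0.293, 0.108]
bottle_a 0.87 [432.0, 293.0] 1590 lo [0.676, 0.181, 0.016] hi [0.722, 0.238, 0.113]
bottle_a 0.84 [389.0, 298.0] 1562 lo [0.682, 0.091, 0.022] hi [0.728, 0.147, 0.113]
bottle_a 0.67 [442.0, 201.0] 365 lo [0.397, 0.273, 0.057] hi [0.517, 0.355
[... 3179 characters left out ...]
114, 0.108]
pump_middle_head 0.61 [470.0, 272.0] 287 lo [0.497, -0.255, 0.144] hi [0.522, -0.209, 0.165]
pump_middle_head 0.36 [241.0, 203.0] 1032 lo [0.656, 0.183, 0.01] hi [0.712, 0.242, 0.114]
pump_long_head 0.8 [430.0, 275.0] 214 lo [0.498, -0.173, 0.153] hi [0.521, -0.134, 0.166]
pump_long_head 0.3 [198.0, 286.0] 184 lo [0.493, 0.274, 0.052] hi [0.51, 0.292, 0.164]
carton 0.67 [264.0, 214.0] 2392 lo [0.636, 0.077, -0.0] hi [0.742, 0.262, 0.047]
mug 0.59 [471.0, 273.0] 277 lo [0.497, -0.254, 0.141] hi [0.522, -0.211, 0.165]
mug 0.56 [358.0, 187.0] 1468 lo [0.677, -0.074, 0.001] hi [0.764, -0.003, 0.085]
soap_box 0.96 [426.0, 202.0] 1300 lo [0.656, -0.234, 0.006] hi [0.714, -0.148, 0.035]
```

View pics/scene0.png

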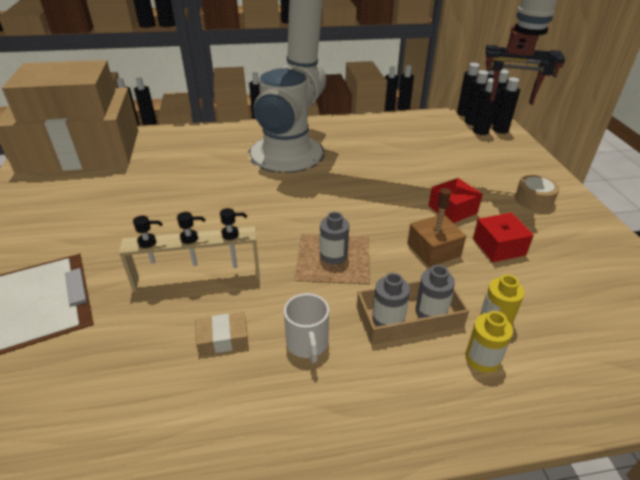

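View pics/top0.png

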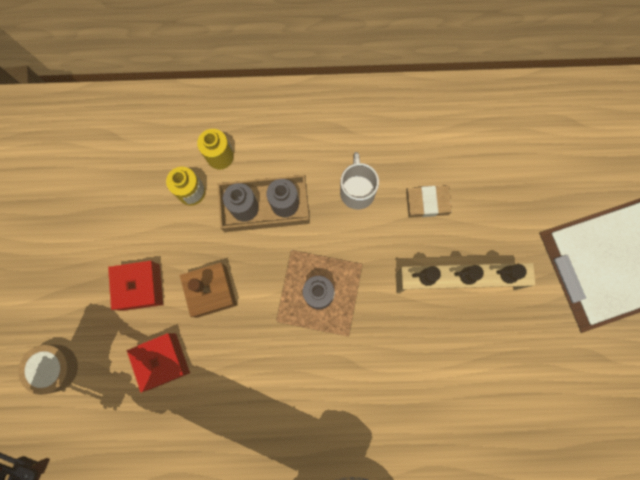

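Scene view: the grey bottle on the mat is at (334,238), and the wooden stand holding the rod is at (436,240). The red stands at (456,200) and (502,237) are look-alikes. The grey bottles in the carton and the yellow bottles at (503,300) and (488,340) are not meant. The rack pumps are at (145,224), (187,220) and (229,213), spouts towards +y. Next I fit circles and measure the tubes.

```bash
cat >> h.py <<'E'
def circ(q):
    A=np.c_[2*q[:,:2],np.ones(len(q))]; s=np.linalg.lstsq(A,(q[:,:2]**2).sum(1),rcond=None)[0]
    return np.r_[s[:2],np.sqrt(s[2]+s[0]**2+s[1]**2)]
def box(W,x,y,z):
    m=np.isfinite(W[...,0])
    for i,b in enumerate((x,y,z)): m&=(W[...,i]>b[0])&(W[...,i]<b[1])
    return m
def rect(q):
    return cv2.minEnclosingCircle(q[:,:2].astype(np.float32)), cv2.minAreaRect((q[:,:2]*1000).astype(np.float32))
E
python3 - <<'E'
from h import *
for n in ("scene","top"):
    W=np.load(n+"0.npy"); print("==",n)
    def rep(name,x,y,z):
        m=box(W,x,y,z); q=W[m]
        if len(q)<5: print(name,len(q)); return
        (c,r),R=rect(q)
        print(name,len(q),"mean",np.round(q.mean(0),4),"encl",np.round([*c,r],4),"rect",np.round(R[0],1),np.round(R[1],1),round(R[2],1),"zmax",np.round(np.percentile(q[:,2],[5,50,95]),4))
    rep("bottletop",(.44,.55),(0,.11),(.106,.13))
    rep("neck",(.44,.55),(0,.11),(.093,.106))
    rep("bottle body",(.44,.55),(0,.11),(.02,.08))
    rep("mat",(.4,.6),(-.05,.15),(.001,.008))
    for a in np.arange(.07,.17,.015): rep("rod%.3f"%a,(.47,.54),(.25,.32),(a,a+.015))
    rep("stand",(.43,.57),(.21,.35),(.05,.07))
    rep("rack",(.47,.56),(-.4,-.09),(.098,.11))
    for c in (-.31,-.235,-.155):
        rep("head%.3f"%c,(.47,.56),(c-.03,c+.03),(.153,.17))
        rep("collar%.3f"%c,(.47,.56),(c-.03,c+.03),(.109,.119))
        m=box(W,(.495,.54),(c-.035,c+.035),(.0,.096)) 
        q=W[m]; 
        if len(q): 
            rep("tube",(.495,.54),(c-.03,c+.03),(.012,.096)); print("zmin",np.sort(q[q[:,2]>.008][:,2])[:4])
E
```

```text
== scene
bottletop 117 mean [0.494  0.0521 0.111 ] encl [0.4922 0.0505 0.0184] rect [493.  51.] [32.6 33.6] 55.9 zmax [0.1068 0.1115 0.1144]
neck 113 mean [0.4969 0.0507 0.0998] encl [0.4953 0.0458 0.0233] rect [496.6  50.4] [40.8 37.6] 11.1 zmax [0.0935 0.1004 0.1055]
bottle body 620 mean [0.5158 0.0468 0.0508] encl [0.4953 0.0513 0.0325] rect [508.2  48.8] [64.  36.9] 78.7 zmax [0.0236 0.0511 0.0766]
mat 2503 mean [0.5137 0.0474 0.003 ] encl [0.5057 0.0487 0.1344] rect [500.9  49.4] [197.7 198.5] 0.3 zmax [0.0012 0.003  0.0052]
rod0.070 29 mean [0.5083 0.2821 0.0778] encl [0.5079 0.2829 0.0056] rect [508.7 282.2] [10.7  4.5] 48.5 zmax [0.071  0.0775 0.084 ]
rod0.085 31 mean [0.5082 0.2826 0.0925] encl [0.5066 0.2829 0.0072] rect [507.  282.7] [11.8  8.6] 56.8 zmax [0.0863 0.0912 0.0989]
rod0.100 32 mean [0.508  0.2828 0.1069] encl [0.5066 0.2844 0.0067] rect [507.5 283.8] [12.1  8.7] 74.1 zmax [0.1009 0.1063 0.1137]
rod0.115 43 mean [0.5112 0.2808 0.1244] encl [0.5072 0.2827 0.0112] rect [510.1 280.2] [21.8 11.8] 49.0 zmax [0.1157 0.1256 0.1296]
rod0.130 66 mean [0.5127 0.2806 0.13
[... 3861 characters left out ...]
0.3089  0.0298] rect [ 510.4 -309. ] [55.3 35.1] 88.5 zmax [0.11   0.1151 0.1183]
tube 0
zmin []
head-0.235 263 mean [ 0.5097 -0.2379  0.1607] encl [ 0.5103 -0.2329  0.0248] rect [ 513.1 -234.5] [46.8 28.9] 70.7 zmax [0.1546 0.1616 0.1647]
collar-0.235 91 mean [ 0.5051 -0.2367  0.1153] encl [ 0.5102 -0.243   0.0178] rect [ 508.3 -238.1] [34.8 24.8] 20.4 zmax [0.111  0.1155 0.1184]
tube 0
zmin []
head-0.155 251 mean [ 0.5099 -0.1588  0.161 ] encl [ 0.51   -0.1534  0.0241] rect [ 507.  -155.1] [29.  46.5] 21.2 zmax [0.1552 0.1614 0.1652]
collar-0.155 81 mean [ 0.5036 -0.1564  0.1153] encl [ 0.5063 -0.1524  0.0263] rect [ 505.7 -152.8] [40.  35.5] 34.0 zmax [0.1098 0.1155 0.1183]
tube 0
zmin []
```

```bash
python3 - <<'E'
import cv2
a=cv2.imread("pics/scene0.png")
x=cv2.resize(a[190:300,115:265],None,fx=3.5,fy=3.5,interpolation=3)
y=cv2.resize(a[180:270,400:480],None,fx=3.2,fy=3.2,interpolation=3)
import numpy as np
H=max(x.shape[0],y.shape[0]);p=lambda i:np.pad(i,((0,H-i.shape[0]),(0,0),(0,0)))
c=np.hstack([p(x),p(y)]);print(c.shape);cv2.imwrite("pics/crop0.png",c)
E
```

```text
(385, 781, 3)
```

View pics/crop0.png

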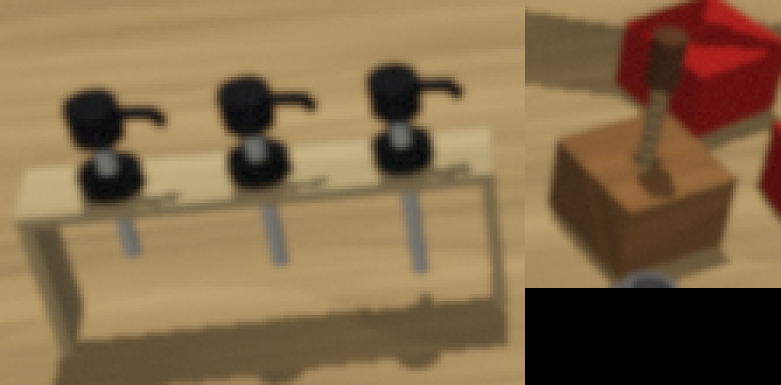

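The crop shows the rod upright in the wooden stand. Under the board the tubes are short at y≈-0.325, middle at -0.245 and long at -0.165, and the measured lower ends agree. I set out for the rod.

>>> {"api": "arm_command", "payload": {"increments": "-0.9 -0.37 0 0 0 0.7614;-0.9 -0.37 0 0 0 0.7614;-0.9 -0.37 0 0 0 0.7614;-0.9 -0.37 0 0 0 0.7614;-0.9 -0.37 0 0 0 0.7614;-0.9 -0.37 0 0 0 0.7614;-0.9 -0.37 0 0 0 0.7614;-0.9 -0.37 0 0 0 0.7614;-0.9 -0.37 0 0 0 0.7614;-0.9 -0.37 0 0 0 0.7614", "fingers": 1, "squeeze": 20}}

```text
time: 2.2
tool_pos: [0.4302, 0.3563, 0.2397]
ee_rot: [180.0, -0.0, 90.2]
contact_force: [-0.6, 0.0, -1.0]
opening: 0.0876
finger_force: 0.0
```

>>> {"api": "arm_command", "payload": {"increments": "-0.238 0.2467 0 0 0 0;-0.238 0.2467 0 0 0 0;-0.238 0.2467 0 0 0 0;-0.238 0.2467 0.1 0 0 0;-0.238 0.2467 0.2 0 0 0;-0.238 0.2467 0.3 0 0 0;-0.238 0.2467 0.333 0 0 0;-0.238 0.2467 0.333 0 0 0"}}

```text
time: 3.0
tool_pos: [0.5031, 0.285, 0.138]
ee_rot: [-179.8, 0.1, 90.1]
contact_force: [-0.2, 0.2, 0.5]
opening: 0.088
finger_force: 0.0
```

>>> {"api": "arm_command", "payload": {"increments": "0 0 0 0 0 0;0 0 0 0 0 0;0 0 0 0 0 0;0 0 0 0 0 0;0 0 0 0 0 0;0 0 0 0 0 0;0 0 0 0 0 0;0 0 0 0 0 0", "fingers": -1, "squeeze": 15}}

```text
time: 3.8
tool_pos: [0.5043, 0.2848, 0.1397]
ee_rot: [-180.0, 0.0, 90.0]
contact_force: [0.2, 0.6, 0.1]
opening: 0.0272
finger_force: 0.0
```

>>> {"api": "arm_command", "payload": {"increments": "0 0 0 0 0 0;0 0 0 0 0 0;0 0 0 0 0 0;0 0 0 0 0 0"}}

```text
time: 4.2
tool_pos: [0.5042, 0.2848, 0.1397]
ee_rot: [-180.0, 0.0, 90.0]
contact_force: [0.4, 0.0, -0.1]
opening: 0.0235
finger_force: 15.0
```

>>> {"api": "arm_command", "payload": {"increments": "0 0 -0.1 0 0 0;0 0 -0.2 0 0 0;0 0 -0.3 0 0 0;0 0 -0.43 0 0 0;0 0 -0.43 0 0 0;0 0 -0.43 0 0 0"}}

```text
time: 4.8
tool_pos: [0.5047, 0.285, 0.2697]
ee_rot: [179.9, -0.1, 90.0]
contact_force: [0.7, 0.2, -1.6]
opening: 0.0244
finger_force: 15.0
```

```bash
python3 - <<'E'
from h import *
s=manip.sense(); print({k:np.round(s[k],4).tolist() for k in("time","tool_pos","opening","finger_force","contact_force")})
for n in ("scene","top"):
    p=cams.get_image(n); W=cloud(p)
    for r in models.regions_of("rod_grip",p)[:2]: print(n,r["conf"],r["xy"])
    for a in np.arange(.13,.30,.02):
        q=W[box(W,(.47,.54),(.25,.32),(a,a+.02))]
        if len(q)>5:
            (c,r),R=rect(q); print(n,round(a,3),len(q),np.round([*c,r],4),np.round(q[:,2].max(),4),np.round(q[:,2].min(),4))
    if n=="scene": cv2.imwrite("pics/rod1.png",cv2.resize(p["image"][90:270,340:560],None,fx=3,fy=3))
E
```

```text
{'time': 4.8, 'tool_pos': [0.5047, 0.285, 0.2697], 'opening': 0.0244, 'finger_force': 14.9881, 'contact_force': [0.701, 0.1815, -1.6358]}
scene 0.54 [449.7, 179.4]
scene 0.13 24 [0.5078 0.2844 0.006 ] 0.1499 0.139
scene 0.15 46 [0.5074 0.2844 0.0065] 0.1699 0.1504
scene 0.17 50 [0.5082 0.2832 0.0065] 0.1896 0.1703
scene 0.19 51 [0.5095 0.2836 0.006 ] 0.2096 0.19
scene 0.21 55 [0.5092 0.2828 0.0063] 0.2299 0.2101
scene 0.23 37 [0.5079 0.2836 0.0055] 0.2479 0.2302
scene 0.25 166 [0.5072 0.2805 0.0242] 0.2699 0.252
scene 0.27 202 [0.5079 0.2803 0.0246] 0.2899 0.27
scene 0.29 182 [0.5068 0.2822 0.0272] 0.3099 0.29
top 0.36 [211.3, 289.8]
top 0.13 12 [0.5021 0.2843 0.0056] 0.1473 0.1367
top 0.15 18 [0.5033 0.2847 0.0061] 0.168 0.1509
top 0.17 20 [0.5027 0.2846 0.0057] 0.1885 0.1703
top 0.19 21 [0.5033 0.2844 0.0062] 0.2089 0.1902
top 0.21 11 [0.5033 0.2813 0.004 ] 0.2272 0.2103
top 0.25 44 [0.5046 0.2732 0.0196] 0.2692 0.25
top 0.27 26 [0.5127 0.2739 0.0116] 0.2894 0.271
top 0.29 9 [0.511  0.2777 0.0068] 0.3085 0.2904
```

View pics/rod1.png

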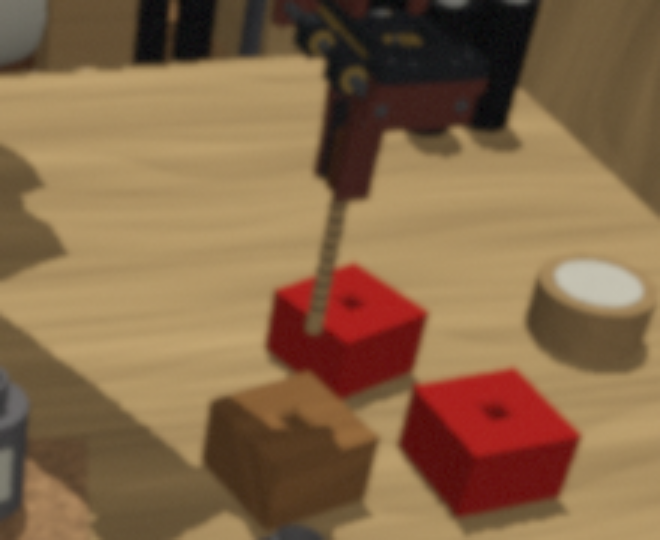

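The rod is held vertically below the fingers, its tip at about crop (315,330). Next, over the bottle and lower it.

>>> {"api": "arm_command", "payload": {"increments": "-0.15 -0.049 0 0 0 0;-0.3 -0.049 0 0 0 0;-0.45 -0.049 0 0 0 0;-0.6 -0.049 0 0 0 0;-0.7 -0.049 0 0 0 0;-0.775 -0.049 0 0 0 0;-0.775 -0.049 0 0 0 0;-0.775 -0.049 0 0 0 0;-0.775 -0.049 0 0 0 0"}}

```text
time: 5.9
tool_pos: [0.4895, 0.0531, 0.2681]
ee_rot: [-179.9, -0.0, 90.0]
contact_force: [-0.8, -0.5, -0.6]
opening: 0.0236
finger_force: 15.0
```

```bash
python3 - <<'E'
from h import *
s=manip.sense(); print({k:np.round(s[k],4).tolist() for k in("time","tool_pos","opening","finger_force","contact_force")})
for n in ("scene","top"):
    p=cams.get_image(n); W=cloud(p)
    for a,b in((.105,.118),(.135,.16),(.16,.19)):
        q=W[box(W,(.45,.53),(.01,.09),(a,b))]
        if len(q)>5:
            (c,r),R=rect(q); print(n,a,len(q),np.round([*c,r],4),np.round(circ(q),4),np.round(R[0],1),np.round(R[1],1),np.round(q[:,2].min(),4))
E
```

```text
{'time': 5.9, 'tool_pos': [0.4895, 0.0531, 0.2681], 'opening': 0.0236, 'finger_force': 14.9885, 'contact_force': [-0.8459, -0.4549, -0.621]}
scene 0.105 128 [0.4932 0.051  0.0175] [0.4933 0.0519 0.0146] [493.2  51.5] [33. 32.] 0.1052
scene 0.135 50 [0.4956 0.0535 0.0035] [0.492  0.0526 0.0047] [493.9  51.4] [12.4  7.9] 0.1373
scene 0.16 74 [0.4939 0.0529 0.0064] [0.4929 0.053  0.0046] [494.6  52.9] [11.1  7.7] 0.1601
```

>>> {"api": "arm_command", "payload": {"increments": "0 0 0.04 0 0 0;0 0 0.08 0 0 0;0 0 0.12 0 0 0;0 0 0.16 0 0 0;0 0 0.2 0 0 0;0 0 0.22 0 0 0;0 0 0.22 0 0 0;0 0 0.22 0 0 0;0 0 0.22 0 0 0"}}

```text
time: 6.9
tool_pos: [0.4899, 0.0523, 0.2035]
ee_rot: [179.9, -0.0, 90.0]
contact_force: [0.7, -0.7, -0.7]
opening: 0.0237
finger_force: 15.0
```

>>> {"api": "arm_command", "payload": {"increments": "0 0 0.006 0 0 0;0 0 0.012 0 0 0;0 0 0.018 0 0 0;0 0 0.024 0 0 0;0 0 0.03 0 0 0;0 0 0.036 0 0 0;0 0 0.042 0 0 0;0 0 0.042 0 0 0;0 0 0.042 0 0 0"}}

```text
time: 7.8
tool_pos: [0.4896, 0.0523, 0.1901]
ee_rot: [-180.0, 0.0, 90.0]
contact_force: [-0.8, -0.4, -1.3]
opening: 0.0243
finger_force: 15.0
```

>>> {"api": "arm_command", "payload": {"increments": "0 0 0.003 0 0 0;0 0 0.006 0 0 0;0 0 0.009 0 0 0;0 0 0.012 0 0 0;0 0 0.012 0 0 0;0 0 0.012 0 0 0"}}

```text
time: 8.4
tool_pos: [0.4896, 0.0523, 0.1865]
ee_rot: [-180.0, -0.0, 90.0]
contact_force: [0.1, -0.4, -1.6]
opening: 0.0235
finger_force: 15.0
```

>>> {"api": "arm_command", "payload": {"increments": "0 0 0.003 0 0 0;0 0 0.006 0 0 0;0 0 0.009 0 0 0;0 0 0.012 0 0 0;0 0 0.012 0 0 0;0 0 0.012 0 0 0"}}

```text
time: 9.0
tool_pos: [0.4896, 0.0523, 0.1829]
ee_rot: [-180.0, -0.0, 90.0]
contact_force: [0.1, -0.2, -1.3]
opening: 0.0241
finger_force: 15.0
```

>>> {"api": "arm_command", "payload": {"increments": "0 0 0.008 0 0 0;0 0 0.016 0 0 0;0 0 0.024 0 0 0;0 0 0.03 0 0 0;0 0 0.033 0 0 0;0 0 0.033 0 0 0;0 0 0.033 0 0 0"}}

```text
time: 9.7
tool_pos: [0.4896, 0.0523, 0.1731]
ee_rot: [180.0, 0.0, 90.0]
contact_force: [-0.9, -0.3, -0.3]
opening: 0.0237
finger_force: 15.0
```

>>> {"api": "arm_command", "payload": {"increments": "0 0 0.003 0 0 0;0 0 0.006 0 0 0;0 0 0.008 0 0 0;0 0 0.008 0 0 0;0 0 0.008 0 0 0"}}

```text
time: 10.2
tool_pos: [0.4896, 0.0523, 0.1707]
ee_rot: [180.0, -0.0, 90.0]
contact_force: [-0.0, -0.4, 0.3]
opening: 0.0237
finger_force: 15.0
```

>>> {"api": "arm_command", "payload": {"increments": "0 0 0.003 0 0 0;0 0 0.006 0 0 0;0 0 0.006 0 0 0;0 0 0.006 0 0 0"}}

```text
time: 10.6
tool_pos: [0.4898, 0.0524, 0.1706]
ee_rot: [179.9, -0.0, 90.0]
contact_force: [-2.0, -0.6, 7.3]
opening: 0.0235
finger_force: 15.0
```

Contact at a TCP height of 0.1706, so the tip is at 0.041 and the bottle is 73 mm deep. That calls for the middle pump. Now the rod goes back.

>>> {"api": "arm_command", "payload": {"increments": "0 0 -0.05 0 0 0;0 0 -0.15 0 0 0;0 0 -0.25 0 0 0;0 0 -0.333 0 0 0;0 0 -0.333 0 0 0;0 0 -0.333 0 0 0;0.1 0.007 -0.333 0 0 0;0.25 0.049 -0.333 0 0 0;0.4 0.049 -0.333 0 0 0;0.55 0.049 -0.333 0 0 0;0.68 0.049 -0.333 0 0 0;0.775 0.049 -0.333 0 0 0;0.775 0.049 -0.333 0 0 0;0.775 0.049 -0.333 0 0 0;0.775 0.049 -0.333 0 0 0;0.775 0.049 -0.333 0 0 0"}}

```text
time: 12.2
tool_pos: [0.5045, 0.2836, 0.2685]
ee_rot: [-180.0, 0.0, 89.9]
contact_force: [0.2, 0.7, -1.1]
opening: 0.0234
finger_force: 15.0
```

>>> {"api": "arm_command", "payload": {"increments": "0 0 0.06 0 0 0;0 0 0.12 0 0 0;0 0 0.18 0 0 0;0 0 0.22 0 0 0;0 0 0.25 0 0 0;0 0 0.25 0 0 0;0 0 0.25 0 0 0;0 0 0.25 0 0 0"}}

```text
time: 13.0
tool_pos: [0.5047, 0.285, 0.195]
ee_rot: [179.9, -0.0, 90.0]
contact_force: [0.1, -1.1, -0.6]
opening: 0.0235
finger_force: 15.0
```

>>> {"api": "arm_command", "payload": {"increments": "0 0 0.015 0 0 0;0 0 0.03 0 0 0;0 0 0.045 0 0 0;0 0 0.06 0 0 0;0 0 0.06 0 0 0;0 0 0.06 0 0 0"}}

```text
time: 13.6
tool_pos: [0.5042, 0.2848, 0.1755]
ee_rot: [-180.0, 0.0, 90.0]
contact_force: [0.6, -0.8, -0.4]
opening: 0.0239
finger_force: 15.0
```

Tip is at 0.045, inside the hole, and no force has built up. I continue down and release.

>>> {"api": "arm_command", "payload": {"increments": "0 0 0.02 0 0 0;0 0 0.04 0 0 0;0 0 0.06 0 0 0;0 0 0.08 0 0 0;0 0 0.1 0 0 0;0 0 0.114 0 0 0;0 0 0.117 0 0 0;0 0 0.117 0 0 0;0 0 0.117 0 0 0"}}

```text
time: 14.5
tool_pos: [0.5044, 0.2849, 0.141]
ee_rot: [180.0, -0.0, 90.0]
contact_force: [0.2, -0.4, -0.7]
opening: 0.0239
finger_force: 15.0
```

>>> {"api": "arm_command", "payload": {"increments": "0 0 0 0 0 0;0 0 0 0 0 0;0 0 0 0 0 0;0 0 0 0 0 0;0 0 0 0 0 0", "fingers": 0}}

```text
time: 15.0
tool_pos: [0.5043, 0.2849, 0.1407]
ee_rot: [180.0, -0.0, 90.0]
contact_force: [-0.4, -0.2, -0.5]
opening: 0.0442
finger_force: 0.0
```

>>> {"api": "arm_command", "payload": {"increments": "0 0 -0.05 0 0 0;0 0 -0.15 0 0 0;0 0 -0.25 0 0 0;0 0 -0.333 0 0 0;0 0 -0.333 0 0 0;0 0 -0.333 0 0 0"}}

```text
time: 15.6
tool_pos: [0.5046, 0.285, 0.2415]
ee_rot: [179.9, -0.0, 90.0]
contact_force: [-0.2, 0.2, -0.2]
opening: 0.0438
finger_force: 0.0
```

```bash
python3 - <<'E'
from h import *
s=manip.sense(); print({k:np.round(s[k],4).tolist() for k in("time","tool_pos","opening","finger_force","contact_force")})
for n in ("scene","top"):
    p=cams.get_image(n); W=cloud(p)
    def rep(name,x,y,z):
        q=W[box(W,x,y,z)]
        if len(q)<5: print(n,name,len(q)); return
        (c,r),R=rect(q); print(n,name,len(q),np.round([*c,r],4),np.round(R[0],1),np.round(R[1],1),np.round([q[:,2].max(),*q.mean(0)],4))
    rep("rod",(.47,.54),(.25,.32),(.145,.175)); rep("rodlow",(.47,.54),(.25,.32),(.07,.1))
    rep("bottle",(.44,.55),(0,.11),(.106,.13)); rep("head",(.47,.56),(-.275,-.205),(.153,.17))
    rep("collar",(.47,.56),(-.275,-.205),(.109,.119));rep("rack",(.47,.56),(-.4,-.09),(.098,.11))
    rep("button",(.47,.56),(-.275,-.230),(.157,.17))
E
```

```text
{'time': 15.6, 'tool_pos': [0.5046, 0.285, 0.2415], 'opening': 0.0438, 'finger_force': 0.0, 'contact_force': [-0.1934, 0.23, -0.1726]}
scene rod 118 [0.507  0.2838 0.0127] [507.6 284.7] [22.4 24.3] [0.1629 0.5114 0.2823 0.1563]
scene rodlow 62 [0.507  0.2837 0.007 ] [508.4 282.8] [12.2 10. ] [0.0992 0.5099 0.2831 0.0849]
scene bottle 121 [0.4924 0.0516 0.0184] [493.5  51.9] [32.5 32.1] [0.1148 0.4937 0.0518 0.1109]
scene head 200 [ 0.5123 -0.2348  0.0248] [ 517.2 -237.3] [45.8 31. ] [ 0.1641  0.5165 -0.2401  0.1595]
scene collar 185 [ 0.514  -0.2435  0.0204] [ 513.  -245.2] [36.1 36.1] [ 0.1189  0.5178 -0.2441  0.1151]
scene rack 1685 [ 0.5135 -0.2451  0.1311] [ 513.3 -245.2] [ 49.1 260.1] [ 0.1099  0.5192 -0.2476  0.1037]
scene button 135 [ 0.5121 -0.2434  0.0166] [ 514.3 -244.1] [29.5 28.7] [ 0.1641  0.5156 -0.2443  0.1615]
top rod 140 [0.5042 0.2856 0.0118] [503.5 285.2] [21.8 22. ] [0.1653 0.5038 0.2839 0.1592]
top rodlow 20 [0.5038 0.2844 0.0059] [502.8 282.4] [ 4.5 11.5] [0.0975 0.5025 0.2819 0.0847]
top bottle 121 [0.4892 0.054  0.017 ] [489.6  53.8] [31.9 31.8] [0.1173 0.4896 0.054  0.113 ]
top head 261 [ 0.5095 -0.2331  0.0245] [ 513.2 -234.8] [45.9 28.8] [ 0.1663  0.5099 -0.2378  0.1609]
top collar 92 [ 0.4995 -0.2361  0.0302] [ 509.3 -235.7] [37.7 57.9] [ 0.119   0.505  -0.2363  0.1153]
top rack 1789 [ 0.5082 -0.2435  0.1318] [ 510.3 -244. ] [ 44.7 261.5] [ 0.11    0.5078 -0.2381  0.1042]
top button 193 [ 0.51   -0.2435  0.0151] [ 510.  -243.9] [28.3 27.1] [ 0.1663  0.51   -0.2433  0.1622]
```

>>> {"api": "arm_command", "payload": {"increments": "-0.15 0 0 0 0 0;-0.3 0 0 0 0 0;-0.45 0.01 0 0 0 0;-0.6 0.01 0 0 0 0;-0.75 0.0177 0 0 0 0;-0.9 0.0177 0 0 0 0;-1 0.0177 0 0 0 0", "fingers": 0.36, "squeeze": 25}}

```text
time: 16.4
tool_pos: [0.5087, -0.0178, 0.2387]
ee_rot: [-179.8, 0.0, 89.9]
contact_force: [-0.2, 0.4, 0.6]
opening: 0.0598
finger_force: 0.0
```

>>> {"api": "arm_command", "payload": {"increments": "-0.15 0 0 0 0 0;-0.3 0 0 0 0 0;-0.45 0 0 0 0 0;-0.6 0 0 0 0 0;-0.72 0 0 0 0 0;-0.7633 0 0 0 0 0;-0.7633 0 0 0 0 0;-0.7633 0 0 0 0 0;-0.7633 0 0.08 0 0 0;-0.7633 0 0.16 0 0 0;-0.7633 0 0.24 0 0 0;-0.7633 0 0.309 0 0 0;-0.7633 0 0.309 0 0 0;-0.7633 0 0.309 0 0 0"}}

```text
time: 17.8
tool_pos: [0.5098, -0.2428, 0.1483]
ee_rot: [-180.0, -0.0, 90.1]
contact_force: [0.3, -0.2, 0.5]
opening: 0.0602
finger_force: 0.0
```

>>> {"api": "arm_command", "payload": {"increments": "0 0 0 0 0 0;0 0 0 0 0 0;0 0 0 0 0 0;0 0 0 0 0 0;0 0 0 0 0 0;0 0 0 0 0 0;0 0 0 0 0 0", "fingers": -1}}

```text
time: 18.5
tool_pos: [0.5098, -0.2443, 0.1484]
ee_rot: [180.0, 0.0, 90.0]
contact_force: [0.5, -0.2, 3.0]
opening: 0.0295
finger_force: 25.0
```

>>> {"api": "arm_command", "payload": {"increments": "0 0 -0.03 0 0 0;0 0 -0.08 0 0 0;0 0 -0.15 0 0 0;0 0 -0.25 0 0 0;0 0 -0.35 0 0 0;0 0 -0.4 0 0 0;0 0 -0.4 0 0 0;0 0 -0.4 0 0 0"}}

```text
time: 19.3
tool_pos: [0.5096, -0.2442, 0.268]
ee_rot: [180.0, 0.0, 90.0]
contact_force: [0.7, -0.5, -2.2]
opening: 0.0297
finger_force: 25.0
```

```bash
python3 - <<'E'
from h import *
s=manip.sense(); print({k:np.round(s[k],4).tolist() for k in("time","tool_pos","opening","finger_force","contact_force")})
p=cams.get_image("scene"); cv2.imwrite("pics/pump1.png",cv2.resize(p["image"][90:300,100:380],None,fx=2.5,fy=2.5))
E
```

```text
{'time': 19.3, 'tool_pos': [0.5096, -0.2442, 0.268], 'opening': 0.0297, 'finger_force': 24.9999, 'contact_force': [0.7413, -0.4598, -2.2234]}
```

View pics/pump1.png

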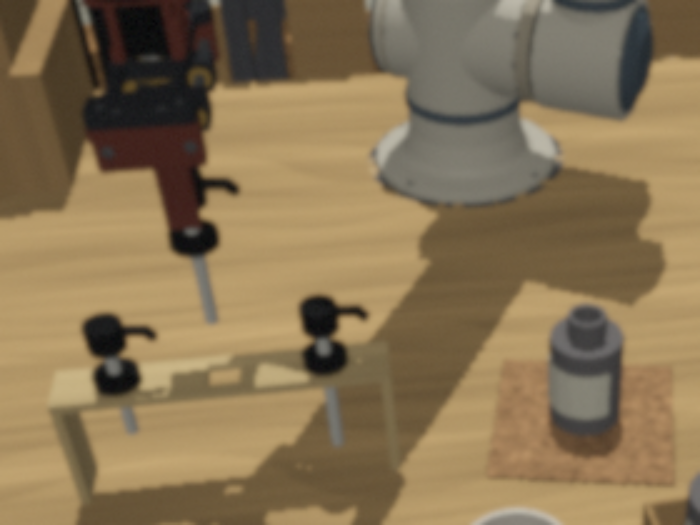

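The middle pump is held upright with its tube at crop (205,290), and the other two still hang in the rack. I raise it further to clear the long pump's head, then go over the bottle.

>>> {"api": "arm_command", "payload": {"increments": "0 0 -0.08 0 0 0;0 0 -0.133 0 0 0;0 0 -0.133 0 0 0;0.1 -0.01 -0.133 0 0 0;0.22 -0.03 -0.133 0 0 0;0.35 -0.05 -0.133 0 0 0;0.5 -0.0677 -0.133 0 0 0;0.65 -0.0677 -0.133 0 0 0;0.8 -0.0677 -0.133 0 0 0;0.9 -0.0677 -0.133 0 0 0;0.96 -0.0677 -0.133 0 0 0;0.991 -0.0677 -0.133 0 0 0;0.991 -0.0677 -0.133 0 0 0;0.991 -0.0677 -0.1 0 0 0;0.991 -0.0677 -0.05 0 0 0;0.991 -0.0677 0 0 0 0;0.991 -0.0677 0.05 0 0 0;0.991 -0.0677 0.05 0 0 0;0.991 -0.0677 0.05 0 0 0"}}

```text
time: 21.25
tool_pos: [0.4891, 0.0522, 0.2523]
ee_rot: [-179.9, 0.0, 89.9]
contact_force: [-0.7, -0.0, -1.0]
opening: 0.0297
finger_force: 25.0
```

```bash
cat > m.py <<'E'
from h import *
s=manip.sense(); print({k:np.round(s[k],4).tolist() for k in("time","tool_pos","opening","finger_force","contact_force")})
zc=s["tool_pos"][2]+.002-.046; print("collar z",zc)
for n in ("scene","top"):
    p=cams.get_image(n); W=cloud(p)
    cv2.imwrite(f"pics/m_{n}.png",cv2.resize(p["image"][150:270,270:400] if n=="scene" else p["image"][220:350,260:380],None,fx=4,fy=4))
    for nm,a,b in(("bottle",.106,.118),("tube hi",.13,.18),("plug",zc-.012,zc-.002),("tube",zc-.06,zc-.015),("tube",zc-.06,zc-.04),("collar",zc+.001,zc+.011)):
        q=W[box(W,(.45,.53),(.01,.09),(a,b))]
        if len(q)>5:
            (c,r),R=rect(q); print(n,nm,len(q),"encl",np.round([*c,r],4),"rect",np.round(R[0],1),np.round(R[1],1),"ymid",np.round(np.percentile(q[:,1],[0,50,100]),4),"xmax",np.round(q[:,0].max(),4),"zmin",np.round(q[:,2].min(),4))
E
python3 m.py
```

```text
{'time': 21.25, 'tool_pos': [0.4891, 0.0522, 0.2523], 'opening': 0.0297, 'finger_force': 24.9999, 'contact_force': [-0.6853, -0.0498, -0.9927]}
collar z 0.20829801600412035
scene bottle 118 encl [0.4932 0.0515 0.0175] rect [492.5  51.8] [32.1 32.2] ymid [0.0358 0.0518 0.068 ] xmax 0.509 zmin 0.1061
scene tube hi 78 encl [0.4945 0.0501 0.0053] rect [494.7  50.4] [8.8 7.9] ymid [0.0463 0.0501 0.0552] xmax 0.4987 zmin 0.1388
scene plug 6 encl [0.4994 0.0503 0.0062] rect [497.6  50.3] [12.1  4.4] ymid [0.0442 0.0495 0.0563] xmax 0.4998 zmin 0.1985
scene tube 87 encl [0.4945 0.0501 0.0053] rect [494.5  51.5] [ 8.  10.2] ymid [0.0463 0.0502 0.0565] xmax 0.4985 zmin 0.1493
scene tube 38 encl [0.4945 0.0501 0.0053] rect [495.1  49.9] [9.4 5.8] ymid [0.0463 0.0499 0.0546] xmax 0.4984 zmin 0.1493
scene collar 109 encl [0.4923 0.0497 0.0195] rect [495.   49.9] [34.6 30.6] ymid [0.0337 0.0486 0.0689] xmax 0.5116 zmin 0.2099
```

>>> {"api": "arm_command", "payload": {"increments": "0.0035 -0.001 0.04 0 0 0;0.0035 -0.001 0.08 0 0 0;0.0035 -0.001 0.12 0 0 0;0.0035 -0.001 0.16 0 0 0;0.0035 -0.001 0.2 0 0 0;0.0035 -0.001 0.24 0 0 0;0.0035 -0.001 0.265 0 0 0;0.0035 -0.001 0.265 0 0 0;0.0035 -0.001 0.265 0 0 0"}}

```text
time: 22.25
tool_pos: [0.4891, 0.0542, 0.1735]
ee_rot: [180.0, 0.0, 90.0]
contact_force: [1.1, -0.2, -0.3]
opening: 0.0297
finger_force: 25.0
```

```bash
python3 m.py
```

```text
{'time': 22.25, 'tool_pos': [0.4891, 0.0542, 0.1735], 'opening': 0.0297, 'finger_force': 24.9999, 'contact_force': [1.0659, -0.2358, -0.3157]}
collar z 0.12951695026165871
scene bottle 117 encl [0.4932 0.0516 0.018 ] rect [495.5  50.9] [32.2 29.8] ymid [0.036  0.0509 0.0692] xmax 0.5097 zmin 0.1062
scene tube hi 319 encl [0.4929 0.0603 0.029 ] rect [500.4  57.4] [53.2 40.8] ymid [0.0356 0.0507 0.0893] xmax 0.5178 zmin 0.1301
scene plug 6 encl [0.4978 0.0524 0.0043] rect [498.1  52.5] [3.5 7.8] ymid [0.0483 0.0524 0.0566] xmax 0.4997 zmin 0.1178
scene tube 669 encl [0.4936 0.0508 0.0336] rect [496.3  50.4] [63.2 58.7] ymid [0.0193 0.0487 0.0826] xmax 0.5266 zmin 0.0696
scene tube 244 encl [0.4939 0.0498 0.0335] rect [500.7  45.4] [64.  45.9] ymid [0.0193 0.0451 0.0805] xmax 0.5266 zmin 0.0696
scene collar 91 encl [0.4918 0.0525 0.0195] rect [495.1  51.8] [35.4 31.7] ymid [0.0356 0.0489 0.0711] xmax 0.5106 zmin 0.1308
```

View pics/m_scene.png

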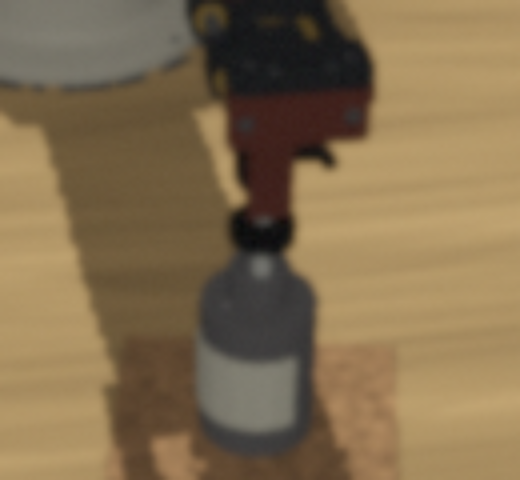

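The tube is inside the neck and the collar, at crop (262,230), is centred over the mouth. I lower it slowly.

>>> {"api": "arm_command", "payload": {"increments": "-0.002 0 0.007 0 0 0;-0.002 0 0.014 0 0 0;-0.002 0 0.021 0 0 0;-0.002 0 0.028 0 0 0;-0.002 0 0.032 0 0 0;-0.002 0 0.032 0 0 0;-0.002 0 0.032 0 0 0"}}

```text
time: 23.05
tool_pos: [0.489, 0.0536, 0.1637]
ee_rot: [180.0, 0.0, 90.0]
contact_force: [-0.6, -0.2, -1.0]
opening: 0.0293
finger_force: 25.0
```

>>> {"api": "arm_command", "payload": {"increments": "0 0 0.006 0 0 0;0 0 0.012 0 0 0;0 0 0.016 0 0 0;0 0 0.016 0 0 0;0 0 0.016 0 0 0"}}

```text
time: 23.55
tool_pos: [0.4889, 0.0536, 0.1589]
ee_rot: [-180.0, 0.0, 90.0]
contact_force: [0.2, 0.2, -0.6]
opening: 0.0295
finger_force: 25.0
```

>>> {"api": "arm_command", "payload": {"increments": "0 0 0.005 0 0 0;0 0 0.01 0 0 0;0 0 0.01 0 0 0;0 0 0.01 0 0 0"}}

```text
time: 23.95
tool_pos: [0.4892, 0.0536, 0.1567]
ee_rot: [179.9, -0.0, 90.0]
contact_force: [-1.3, -0.4, 4.6]
opening: 0.0296
finger_force: 25.0
```

>>> {"api": "arm_command", "payload": {"increments": "0 0 0.005 0 0 0;0 0 0.01 0 0 0;0 0 0.015 0 0 0;0 0 0.02 0 0 0;0 0 0.025 0 0 0;0 0 0.025 0 0 0"}}

```text
time: 24.55
tool_pos: [0.4892, 0.0536, 0.1493]
ee_rot: [179.9, -0.0, 90.0]
contact_force: [-1.2, -0.1, 5.9]
opening: 0.0292
finger_force: 25.0
```

>>> {"api": "arm_command", "payload": {"increments": "0 0 0.003 0 0 0;0 0 0.006 0 0 0;0 0 0.006 0 0 0;0 0 0.006 0 0 0"}}

```text
time: 24.95
tool_pos: [0.4894, 0.0536, 0.1492]
ee_rot: [179.8, -0.0, 90.0]
contact_force: [-3.7, 1.0, 12.5]
opening: 0.0299
finger_force: 25.0
```

Position stalled at 0.149 with the force rising to 12.5 N, so the head is down. I release, retreat and look.

>>> {"api": "arm_command", "payload": {"increments": "0 0 0 0 0 0;0 0 0 0 0 0;0 0 0 0 0 0;0 0 0 0 0 0;0 0 0 0 0 0;0 0 -0.05 0 0 0;0 0 -0.1 0 0 0;0 0 -0.2 0 0 0;0 0 -0.3 0 0 0;0 0 -0.4 0 0 0;-0.1 -0.1 -0.4 0 0 0;-0.25 -0.2 -0.4 0 0 0;-0.4 -0.2 -0.4 0 0 0;-0.5 -0.2 -0.4 0 0 0;-0.5 -0.2 -0.4 0 0 0", "fingers": 0.36}}

```text
time: 26.45
tool_pos: [0.4287, -0.0993, 0.2684]
ee_rot: [179.9, 0.1, 89.7]
contact_force: [-0.3, 1.1, 0.4]
opening: 0.0599
finger_force: 0.0
```

```bash
python3 - <<'E'
from h import *
s=manip.sense(); print({k:np.round(s[k],4).tolist() for k in("time","tool_pos","opening","finger_force","contact_force")})
I=[]
for n in ("scene","top"):
    p=cams.get_image(n); W=cloud(p); I.append(p["image"])
    def rep(name,x,y,z):
        q=W[box(W,x,y,z)]
        if len(q)<5: print(n,name,len(q)); return
        (c,r),R=rect(q); print(n,name,len(q),np.round([*c,r],4),np.round([q[:,2].min(),*np.percentile(q[:,2],[50,90]),q[:,2].max()],4))
    rep("head",(.46,.52),(.03,.07),(.15,.2)); rep("headtop",(.46,.52),(.03,.07),(.16,.2))
    rep("ref head",(.47,.56),(-.35,-.31),(.155,.2))
    rep("collar",(.46,.52),(.02,.09),(.117,.126)); rep("body",(.44,.55),(0,.11),(.02,.08))
    rep("mat",(.4,.6),(-.05,.15),(.001,.008)); rep("rod",(.47,.54),(.25,.32),(.145,.175))
cv2.imwrite("pics/end.png",np.hstack([cv2.resize(I[0][130:350,100:520],(500,262)),cv2.resize(I[0][170:280,290:400],(280,262))]))
E
```

```text
{'time': 26.45, 'tool_pos': [0.4287, -0.0993, 0.2684], 'opening': 0.0599, 'finger_force': 0.0, 'contact_force': [-0.3396, 1.0538, 0.3687]}
scene head 165 [0.4933 0.0527 0.0168] [0.1504 0.1616 0.1634 0.165 ]
scene headtop 101 [0.4922 0.0529 0.0158] [0.1601 0.1625 0.1636 0.165 ]
scene ref head 160 [ 0.5156 -0.3237  0.0166] [0.1551 0.1615 0.163  0.1651]
scene collar 138 [0.4935 0.052  0.0191] [0.117  0.1241 0.1254 0.126 ]
scene body 628 [0.4948 0.0513 0.0322] [0.0201 0.0518 0.0745 0.08  ]
scene mat 2517 [0.4986 0.0433 0.1304] [0.001  0.0029 0.0046 0.008 ]
scene rod 121 [0.5079 0.2846 0.0128] [0.1452 0.1574 0.1614 0.1631]
top head 204 [0.4893 0.0543 0.015 ] [0.1502 0.163  0.1651 0.1674]
top headtop 185 [0.4897 0.0544 0.0147] [0.16   0.1632 0.1652 0.1674]
top ref head 142 [ 0.5124 -0.324   0.0147] [0.1563 0.1623 0.165  0.1676]
top collar 43 [0.4885 0.0535 0.0175] [0.117  0.1239 0.1254 0.1258]
top body 42 [0.4781 0.0498 0.03  ] [0.0231 0.0556 0.0727 0.0787]
top mat 4495 [0.501  0.0477 0.1381] [0.001  0.0034 0.006  0.008 ]
top rod 142 [0.5042 0.2858 0.012 ] [0.145  0.1603 0.1629 0.1666]
```

View pics/end.png

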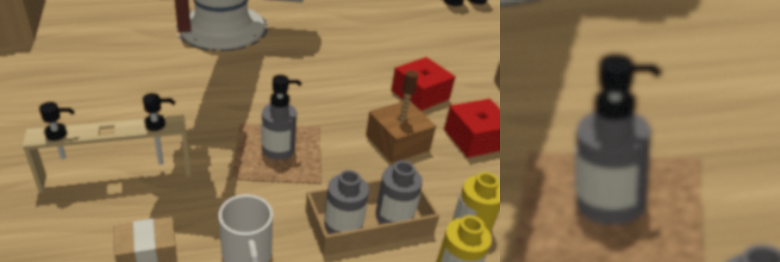

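The middle pump sits on the bottle at about (280,100), with head top at ≈0.164 m and collar top at ≈0.126 m, as expected for a seated collar and a head fully down. The rod is in its stand and the other pumps are in the rack.

```bash
python3 -c "
from h import *
print(manip.sign_off())"
```

```text
the job is handed in; nothing more can be done
None
```

The job is handed in: the bottle measured 73 mm deep, the rod is back in its stand, and the middle pump (69 mm tube) is seated in the bottle with its head pressed fully down.

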